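# Clear the battery away, then open the thinner

## Robot

A 7-joint arm with a two-finger parallel gripper is mounted at the origin on the work surface. World frame = base frame: x ahead of the robot, y to its left, z up, the work surface at z = 0. Lengths are in m, angles in rad, forces in N, time in s.
With the tool pointing down it reaches from about 0.4 to 0.85 m from the base axis. Payload 4.5 kg.
Tool frame: the origin (TCP) lies on the centre line of the jaws, within the pads' length; the fingertips stand r.tip_extent ahead of it and the grasp point (between the pads) is the TCP (r.tip_extent is the distance from the TCP to the fingertips, in m); z points along the fingers, y is the line along which they close (so a half turn about z gives the same grasp; the last joint's range is limited). The gripper opens to 88 mm and grips with 3 to 60 N. Pads are 18 mm wide; open, the fingers measure 123 mm over their backs; the gripper's body (75 mm by 187 mm) begins 45 mm behind the grasp point.
Start: joints at [1.329, 0.689, -0.195, 1.565, 0.157, 0.902, -0.215], TCP at [0.17, -0.601, 0.258] pointing down, gripper open.
Joint ranges: [-3.01, 3.01], [-0.46, 2.08], [-1.47, 1.51], [0.13, 2.56], [-1, 4.14], [0.04, 2.09], [-2.66, 2.66]. Speed limits (rad/s): [2.57, 2.57, 3.14, 3.14, 3.14, 3.14, 3.14].

## Interface

Orientations are given as a unit quaternion [x, y, z, w].
In Python, from plant import sensors, vision, finish_job, r gives the robot as it stands. The module is installed in compiled form; this text tells all that it offers.
- The arm moves only by the tool step_arm, never from a script. Its argument "steps" is a list of rows, each a list of 2 entries, a list of its own where there are three numbers: the shift along the tool's x, y, z in cm, then the turn, a rotation vector about the tool's x, y, z in degrees. A call has 1 to 12 rows; each row shifts and turns the commanded pose from where the row before left it, along the tool's axes as they then stand; what a row does not reach is not made up. A row lasts 1/8 s, in which the tool goes at most 62.5 mm and 10.7 degrees, less where a joint would pass 70% of its speed; a pose out of reach is approached as far as the arm can. A call with a gripper value outside its range is refused whole. "claw" is the opening, from -1 (shut) to 1 (fully open), set as the call begins (left out, the last holds). The fingers move at their own pace and stop on an object; "grip_force" is the grip in N (left out, the last holds). Time passes only in rows, so rows that do not move let the fingers close. It gives the time, the measured TCP pose, the force, the opening and the grip force at its end, in the units of the state.
- sensors.get_state(): the state, without advancing time (a new reading comes with each control period).
- vision.snapshot(name): name is "side" or "top" or "wrist"; returns a dict with "img" (480x640x3 uint8, red, green, blue), "fx", "fy", "cx", "cy" (pixels), "k1" (the pictures are not rectified: a ray, as slopes to the right and down, at radius r is drawn at 1 + k1 r^2 times it, then the intrinsics apply), "position" and "rotation" of the camera in the world. Camera axes: x right, y down, z forward; pixel columns grow to the right and rows downward; lengths in m; the calibration is good to about 2 mm. A picture is of the moment at which its call begins. There is no depth.
- finish_job(): hands the job in; it is judged then, once.
The state is a dict: "clock": time; "q": joint angles; "qd": joint speeds; "joint_torque": joint torques, N m; "tool_pos": TCP position; "eef_rot": TCP orientation; "contact_force": force on the tool from outside, world axes, zero at the start; "moment": the same for the moment, N m; "opening": opening from 0.0 (shut) to 1.0 (fully open); "finger_force": force on a finger pad.
Only numpy, scipy, OpenCV 4.12 (cv2) and the standard library are available. Lean on these libraries where they do the work, as an engineer would, in place of code of your own. Each camera call takes 0.05 s, during which the arm holds its last target. There are 200 camera calls.

## Task

Before opening the thinner, get the spark source out of the way: set the black-and-yellow battery pack down in the open drawer, let go of it, and push the drawer fully shut. Then open the bottle clamped in the vise: press its red push-and-turn safety cap down, twist it counter-clockwise (seen from above) about a quarter turn until it is free, and lift it straight up. Finish still holding the cap, level and steady, about ten centimetres above where it sat over the bottle, and leave everything else on the bench where it is.

Things in the scene. Friction and masses are not known exactly. Their poses are not given: they have to be found in the camera images.
- battery: black slide-on battery pack with a yellow band, loose, 350 g: block 70 (x) by 44 (y) by 34 high, with a 52 by 36 by 8 black step with two brass contacts on top (42 high overall). Origin: centre of its underside; its long side along its x, z up. Grip it across the 44 mm width.
- cabinet_drawer0 (a joint): how far the drawer of the small dark wooden cabinet is open, m: 0 is shut, the start is about 0.14 to 0.17 open, 0.18 is its end stop. It slides out towards the cabinet's front (the robot's side), against about 1 N of friction, and stays where it is left.
- drawer_floor (a point): middle of the drawer's inner floor (moves with the drawer), 22 above the bench. x points from the drawer's front to its back (the way it shuts), y along its width, z up. Inside 215 (x) by 178 (y), walls 56 high. With the drawer open by q metres, the floor from x = -0.1075 to x = q - 0.1135 is open to above; the cabinet covers the rest. The 15 thick front panel's outer face is at x = -0.1285.
- cabinet_drawer0_handle (a point): middle of the drawer's brass bar handle (moves with the drawer), 35 in front of the drawer's front face, about 61 above the bench. The bar lies level along the drawer's width, 110 long, about 10 thick; pushing it (or the front panel) squarely along the drawer's x shuts the drawer. Same axes as drawer_floor.
- cabinet: small dark wooden one-drawer cabinet, fixed to the bench: 260 deep (x), 220 wide (y), 100 high. Origin: centre of its underside; its front (drawer) is at its -x side, its x is the way the drawer shuts. Inside, its ceiling is 66 above the drawer's floor.
- cap: red ribbed push-and-turn safety cap, 50 in diameter, 34 high, 30 g, a white bar on top along its x. Origin: centre of its lower rim, z up; at the start it is locked on the bottle, its rim 160 and its top 194 above the bench. Grip its sides from above. Pressed down more than 4 mm (6 N of spring at rest, 10 N at its stop 7 mm down) it turns, counter-clockwise only; unpressed it jams. See bottle.
- bottle: white square bottle (68 by 68) with yellow panels, clamped in a blue vise, all fixed. Origin: on the neck axis at bench height; x, y as the cap's at the start. Turned 40 degrees, the cap needs no more pressing; from 60 to 140 it is free and lifts off. Shoulder 150 high, neck top 177. Vise jaws at its +y and -y sides, 87 high, out to y = +-61, x = +-55; screw bar out to y = -136, 55 high.
- tape: orange tape measure, 62 by 34 by 52 high, loose bystander; origin under its centre
- sander: cork sanding block, 70 by 45 by 26 high, loose bystander; origin under its centre
- screws: glass jar with a steel lid, 52 in diameter, 55 high, loose bystander standing on  the cabinet's top; origin under its centre
- glue: yellow glue bottle with an orange tip, 48 in diameter, 130 high, loose bystander; origin under its centre
- mallet: hammer, 200 long, lying on the bench, loose bystander
- mug: blue mug, 72 in diameter, 85 high, loose bystander; origin under its centre
Things that resemble listed ones, but are neither listed nor needed, are in the scene too. Of the things that look like the cap, the middle-sized one is meant. Leave any turquoise look-alike of the battery alone.

How it is judged:
On the way, in this order (a step that is already met when the one before it is completed fails the run):
1. the battery pack rests in the open drawer, let go (x of battery in the frame of drawer_floor between -0.1 and 0.1 m and y of battery in the frame of drawer_floor between -0.085 and 0.085 m and z of battery in the frame of drawer_floor between -0.01 and 0.045 m and value of joint cabinet_drawer0 above 0.02 m and linear speed of battery below 0.05 m/s and contact force between battery and the fingers below 0.3 N), for 0.2 s.
2. the drawer is shut with the battery pack in it (value of joint cabinet_drawer0 below 0.008 m and x of battery in the frame of drawer_floor above -0.1 m), for 0.2 s.
3. the cap is pressed down at least 2.5 mm, still locked (turned less than 25 degrees) (z of cap in the frame of bottle below 0.1575 m and angle between the x axis of cap and the x axis of bottle, either way round below 0.44 rad), for 0.02 s.
4. the cap has been twisted at least 50 degrees while still on the neck (angle between the x axis of cap and the x axis of bottle, either way round above 0.87 rad and z of cap in the frame of bottle below 0.17 m), for 0.02 s.
At the end, for the whole second after the job is handed in: The cap is held in the fingers 60 to 160 mm above where it sat, within 40 mm of the bottle's axis, tilted less than 17 degrees, still (under 30 mm/s), touching no part of the bottle; the drawer is open less than 8 mm and the battery pack lies inside it (all of step 2 and z of cap in the frame of bottle between 0.22 and 0.32 m and horizontal distance between cap and bottle below 0.04 m and angle between cap's own z axis and vertical below 0.3 rad and linear speed of cap below 0.03 m/s and contact force between cap and the fingers above 1 N and contact force between cap and bottle below 0.1 N and x of battery in the frame of drawer_floor below 0.1 m and y of battery in the frame of drawer_floor between -0.085 and 0.085 m and z of battery in the frame of drawer_floor between -0.01 and 0.045 m); the arm keeps its last pose, push and grip.
It fails at once if a bystander is moved more than 30 mm (distance of any of tape, sander, screws, glue, mallet, mug from where it was at the start of the episode above 0.03 m).
It also fails if it takes over 64 s, if anything falls off the work surface, if the arm or the gripper's body presses on something with over 40 N, if the wrist force passes 120 N, or if a joint passes its speed limit or range.

## Working session

There is one attempt and no reset: what is moved stays moved. The work goes in short steps, Python scripts to look and compute and a tool call to move; the robot and the scene stay as the last step left them, time stands still between calls to the robot, and variables do not carry over. Pictures are saved under pics/ and viewed, at most 10 in all, crops included, and the job is handed in when it is done.

Besides the shell and the picture viewer there is one more tool, called as a command line: name --argument value ..., lists and objects as JSON in quotes. step_arm: Moves the arm, as the interface text tells. Its arguments: {"type":"object","properties":{"steps":{"type":"array"},"claw":{"type":"number"},"grip_force":{"type":"number"}},"required":["steps"]}

```bash
mkdir -p pics; cat > h.py <<'E'
import numpy as np, cv2, json, pickle
from scipy.spatial.transform import Rotation as R
from plant import sensors, vision, finish_job, r
def snap(n,f):
    s=vision.snapshot(n); cv2.imwrite(f'pics/{f}.png',s['img'][:,:,::-1]); pickle.dump(s,open(f'pics/{f}.pkl','wb')); return s
def rot(s):
    a=np.array(s['rotation'],float); return a if a.shape==(3,3) else R.from_quat(a).as_matrix()
def ray(s,u,v):
    K=np.array([[s['fx'],0,s['cx']],[0,s['fy'],s['cy']],[0,0,1.]])
    p=cv2.undistortPointsIter(np.array([[[u,v]]],float),K,np.array([s['k1'],0,0,0,0.]),None,None,(3,50,1e-10))[0,0]
    return rot(s)@np.array([p[0],p[1],1.])
def at(s,u,v,z):
    d=ray(s,u,v); o=np.array(s['position']); return o+d*(z-o[2])/d[2]
def load(f): return pickle.load(open(f'pics/{f}.pkl','rb'))
def pix(s,P):
    c=rot(s).T@(np.array(P,float)-s['position']); a=c[:2]/c[2]; a=a*(1+s['k1']*(a@a)); return np.array([a[0]*s['fx']+s['cx'],a[1]*s['fy']+s['cy']])
E
python3 - <<'E'
from h import *
for n in('top','side','wrist'):
    s=snap(n,n+'0'); print(n,{k:v for k,v in s.items() if k!='img'})
st=sensors.get_state(); print(st['tool_pos'],st['eef_rot'],R.from_quat(st['eef_rot']).as_matrix().round(3),r.tip_extent,st['clock'])
E
```

```text
top {'fx': 516.0123305437452, 'fy': 516.0123305437452, 'cx': 332.49261362962085, 'cy': 228.8608119939384, 'k1': -0.02882842201203046, 'position': array([0.39732727, 0.096146  , 1.21127484]), 'rotation': array([-0.69730706,  0.71259723, -0.05815855,  0.05084926])}
side {'fx': 523.2322275463474, 'fy': 523.2322275463474, 'cx': 312.6611843551258, 'cy': 231.0000781225144, 'k1': -0.1071407636676446, 'position': array([ 0.31192629, -0.85068475,  0.82214269]), 'rotation': array([ 0.88451916, -0.10485155,  0.06469753, -0.44994026])}
wrist {'fx': 410.7055590805728, 'fy': 410.7055590805728, 'cx': 323.05513138485577, 'cy': 237.6646945235185, 'k1': -0.055461131179808505, 'position': array([ 0.23880132, -0.58141116,  0.38373249]), 'rotation': array([ 0.78954657, -0.59752286, -0.08519474,  0.11101573])}
[ 0.17005603 -0.60097063  0.25712186] [ 9.90501855e-01  1.37497706e-01 -1.23815308e-04 -6.64224467e-04] [[ 0.962  0.272 -0.   ]
 [ 0.272 -0.962  0.001]
 [-0.    -0.001 -1.   ]] 0.019 0.15
```

View pics/top0.png

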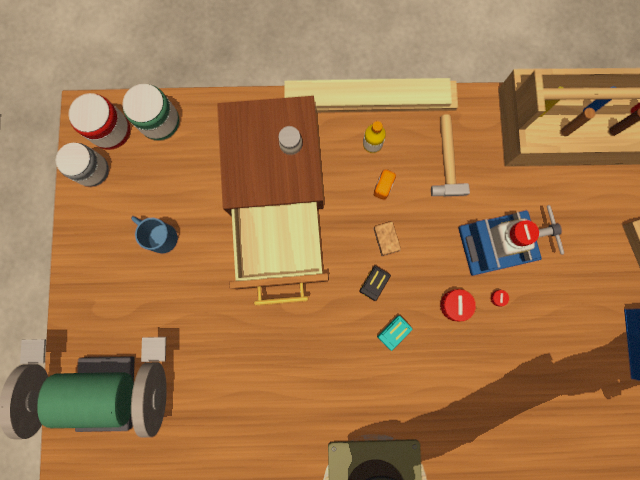

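View pics/side0.png

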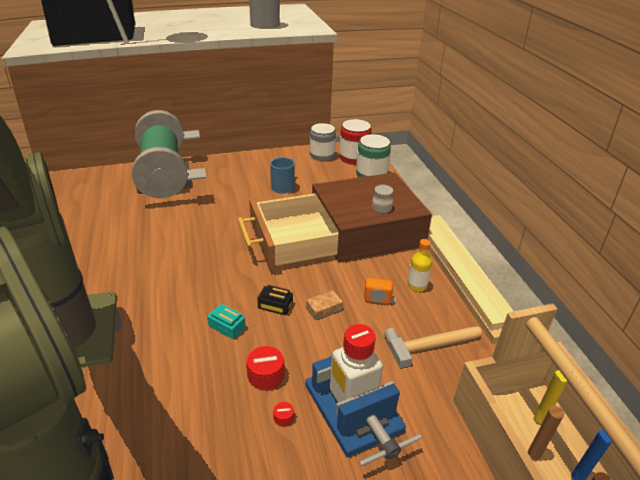

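The top view shows two battery-like packs: the black and yellow one at (376,283), which I want, and a turquoise look-alike at (396,332). There are three red caps. The one on the bottle at (524,233) is the one I want; the others are large at (459,305) and small at (500,298). The drawer is open, with its handle at about (282,298). The side view shows the same layout, with the black pack at (275,299) and the cap at (359,340). Next is a close crop to check the choice.

```bash
python3 - <<'E'
import cv2,numpy as np
a=cv2.imread('pics/top0.png');b=cv2.imread('pics/side0.png')
f=lambda im,x,y,w,h,k:cv2.resize(im[y:y+h,x:x+w],None,fx=k,fy=k,interpolation=cv2.INTER_CUBIC)
A=f(a,350,255,50,50,6)
B=f(a,450,195,120,90,3.3333)
C=f(b,250,280,50,37,8)[:296,:400]
D=f(a,220,190,120,120,2.5)
W=np.zeros((600,800,3),np.uint8);W[:300,:300]=A;W[:300,400:800]=B;W[300:596,:400]=C;W[300:,400:700]=D
cv2.imwrite('pics/c1.png',W)
E
```

```text
(no output)
```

View pics/c1.png

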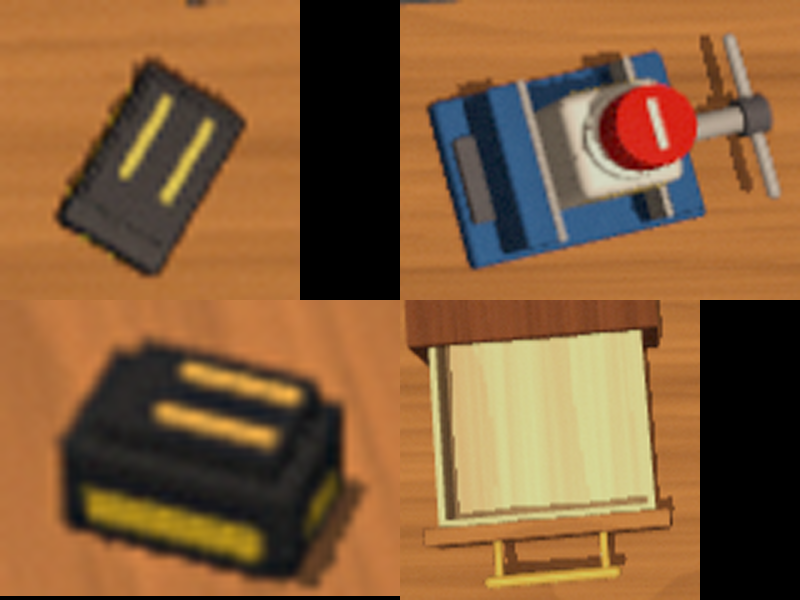

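The crop confirms both: a black pack with a yellow band, and a red cap with a white bar on the bottle. Next I measure.

```bash
python3 - <<'E'
from h import *
t=load('top0');s=load('side0')
def seg(im,x,y,w,h,cond):
    c=im[y:y+h,x:x+w].astype(int); m=cond(c[...,0],c[...,1],c[...,2]).astype(np.uint8)
    n,l,st,ce=cv2.connectedComponentsWithStats(m)
    out=[]
    for i in range(1,n):
        if st[i,4]>6:
            v,u=np.nonzero(l==i); P=np.c_[u+x,v+y].astype(float); out.append(P)
    return sorted(out,key=len)[::-1]
white=lambda r,g,b:(r>150)&(g>110)&(b>110)
brass=lambda r,g,b:(r>130)&(g>110)&(b<130)
def axis(s,P,z):
    W=np.array([at(s,*p,z)[:2] for p in P]);c=W.mean(0);U,S,V=np.linalg.svd(W-c);return c,np.degrees(np.arctan2(V[0,1],V[0,0])),len(P)
bt=seg(t['img'],515,222,22,21,white)[:2];bs=seg(s['img'],344,327,30,20,white)[:2]
for P in bt: print('cap top',P.mean(0),axis(t,P,.194))
for P in bs: print('cap side',P.mean(0),axis(s,P,.194))
for P in seg(t['img'],362,265,28,38,brass)[:3]: print('bat top',P.mean(0),axis(t,P,.042))
for P in seg(s['img'],262,284,30,18,lambda r,g,b:(r>150)&(g>110)&(b<130))[:3]: print('bat side',P.mean(0),axis(s,P,.042))
q=lambda x,y,ox,oy,k,dx=0,dy=0:(ox+(x-dx+.5)/k-.5,oy+(y-dy+.5)/k-.5)
for x,y in((150,60),(245,122),(155,275),(60,215)): print('batcorner',at(t,*q(x,y,350,255,6),.034))
for x,y in((490,582),(618,573)): print('handle',at(t,*q(x,y,220,190,2.5,400,300),.066))
for x,y in((425,533),(670,512)): print('front top outer',at(t,*q(x,y,220,190,2.5,400,300),.085))
for x,y in((435,350),(655,330)): print('x',at(t,*q(x,y,220,190,2.5,400,300),.1))
print('cab corners',[at(t,u,v,.1)[:2].round(4) for u,v in((219,103),(315,97),(324,203),(222,211))])
E
```

```text
cap top [526.73809524 231.64285714] (array([ 0.54160611, -0.3061098 ]), np.float64(-168.36801752523525), 42)
cap side [359.30769231 334.30769231] (array([ 0.53979678, -0.30574237]), np.float64(-168.81135494402042), 52)
bat top [380.615 295.635] (array([ 0.42469994, -0.02296901]), np.float64(-67.03812808089157), 200)
bat top [365.3047619 270.7047619] (array([0.48155617, 0.00975771]), np.float64(156.3956931155148), 105)
bat top [385.28571429 267.10204082] (array([ 0.48871569, -0.03588785]), np.float64(-113.96900512586528), 49)
bat side [284.51428571 285.8       ] (array([0.47799333, 0.00216921]), np.float64(-29.70991945706633), 70)
bat side [279.66666667 289.96666667] (array([ 0.46484217, -0.00888599]), np.float64(-33.10469735847856), 30)
bat side [276.5        295.21428571] (array([ 0.45484603, -0.02391069]), np.float64(-33.06659101457819), 28)
batcorner [ 0.49564048 -0.01250565  0.034     ]
batcorner [ 0.4712502  -0.04783978  0.034     ]
batcorner [ 0.41439514 -0.01159696  0.034     ]
batcorner [0.43770327 0.02358187 0.034     ]
handle [0.41517146 0.25463643 0.066     ]
handle [0.42061023 0.1420532  0.066     ]
front top outer [0.45827093 0.30848274 0.085     ]
front top outer [0.47197256 0.09519229 0.085     ]
x [0.61708168 0.29814645 0.1       ]
x [0.63094248 0.10504203 0.1       ]
cab corners [array([0.8643, 0.3336]), array([0.8742, 0.1157]), array([0.6279, 0.1   ]), array([0.6147, 0.3238])]
```

step_arm --steps '[[[0, 0, 0], [0, 0, 8]], [[0, 0, 0], [0, 0, 8]], [[0, 0, 0], [0, 0, 8]], [[0, 0, 0], [0, 0, 8]], [[0, 0, 0], [0, 0, 8]], [[0, 0, 0], [0, 0, 8.3]]]' --claw 1 --grip_force 30

```text
clock: 0.9
tool_pos: [0.1702, -0.6011, 0.2574]
eef_rot: [0.959, -0.282, -0.0, -0.0]
contact_force: [0.3, -0.3, -0.7]
opening: 0.999
finger_force: 0.0
```

step_arm --steps '[[[-0.6, -5.4, 0], [0, 0, 0]], [[-0.6, -5.4, 0], [0, 0, 0]], [[-0.6, -5.4, 0], [0, 0, 0]], [[-0.6, -5.4, 0], [0, 0, 0]], [[-0.6, -5.4, 0], [0, 0, 0]], [[-0.6, -5.4, 0], [0, 0, 0]], [[-0.6, -5.4, 0], [0, 0, 0]], [[-0.6, -5.4, 0], [0, 0, 0]], [[-0.6, -5.4, 0], [0, 0, 0]], [[-0.6, -5.4, 0], [0, 0, 0]], [[-0.6, -5.4, 0], [0, 0, 0]], [[-1.0, -5.4, 0], [0, 0, 0]]]'

```text
clock: 2.4
tool_pos: [0.4551, -0.0123, 0.2577]
eef_rot: [0.96, -0.28, 0.0, 0.0]
contact_force: [0.7, 0.3, -0.5]
opening: 0.998
finger_force: 0.0
```

```bash
cat >> h.py <<'E'
def goal(P,yaw_y):
    """turn about tool z (deg), then shift in tool axes (cm), tool pointing down with tool y at yaw_y deg (mod 180)"""
    st=sensors.get_state(); M=R.from_quat(st['eef_rot']).as_matrix()
    cur=np.degrees(np.arctan2(M[1,1],M[0,1])); d=(yaw_y-cur+90)%180-90
    a=np.radians(cur+d); y=np.array([np.cos(a),np.sin(a),0]); z=np.array([0,0,-1.]); T=np.c_[np.cross(y,z),y,z]
    print('t',st['clock'],'pos',np.round(st['tool_pos'],4),'z',M[:,2].round(4),'q',np.round(st['q'],2),'open',st['opening'],'ff',st['finger_force'])
    print('turn',round(-d,2),'shift cm',(T.T@(np.array(P)-st['tool_pos'])*100).round(2))
E
python3 - <<'E'
from h import *
goal([.4547,-.012,.026],57.5)
s=snap('wrist','w1')
for P in ((.4547,-.012,.034),): print(pix(s,P))
E
```

```text
t 2.4 pos [ 0.4551 -0.0123  0.2577] z [ 5.e-04 -2.e-04 -1.e+00] q [-0.17  0.48  0.14  2.07 -0.12  0.6  -2.09] open 0.9983896671348519 ff 0.0
turn -0.0 shift cm [-5.000e-02 -1.000e-02  2.317e+01]
[323.42435045 205.38261264]
```

View pics/w1.png

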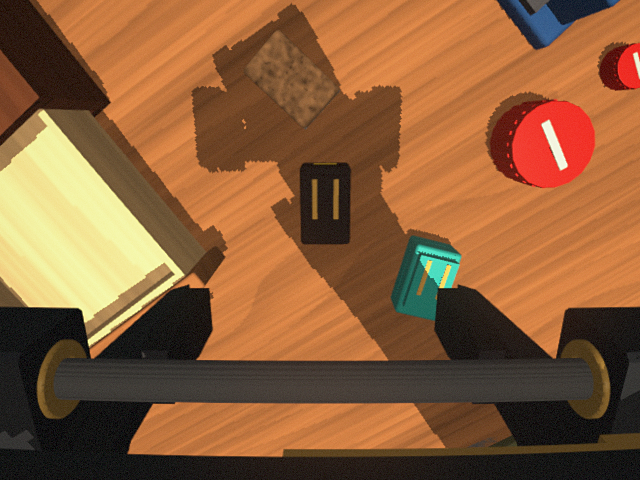

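The wrist view shows the black pack centred at (325,203), within about 1 mm of the prediction and aligned with the jaws. The turquoise pack at (428,278) is clear of the fingers. I descend and grip.

step_arm --steps '[[[0, 0, 5], [0, 0, 0]], [[0, 0, 5], [0, 0, 0]], [[0, 0, 5], [0, 0, 0]], [[0, 0, 4], [0, 0, 0]], [[0, 0, 2.5], [0, 0, 0]], [[0, 0, 1.6], [0, 0, 0]], [[0, 0, 0], [0, 0, 0]], [[0, 0, 0], [0, 0, 0]]]'

```text
clock: 3.45
tool_pos: [0.4606, -0.0143, 0.0319]
eef_rot: [0.96, -0.28, -0.005, 0.001]
contact_force: [-0.4, 0.6, 0.7]
opening: 1.004
finger_force: 0.0
```

step_arm --steps '[[[0, 0, 0], [0, 0, 0]], [[0, 0, 0], [0, 0, 0]], [[0, 0, 0], [0, 0, 0]], [[0, 0, 0], [0, 0, 0]], [[0, 0, 0], [0, 0, 0]], [[0, 0, 0], [0, 0, 0]]]' --claw -1 --grip_force 30

```text
clock: 4.2
tool_pos: [0.46, -0.015, 0.0316]
eef_rot: [0.96, -0.28, -0.006, 0.002]
contact_force: [-1.9, -4.3, 2.6]
opening: 0.496
finger_force: 30.0
```

step_arm --steps '[[[0, 0, -2], [0, 0, 0]], [[0, 0, -4], [0, 0, 0]], [[0, 0, -4], [0, 0, 0]], [[0, 0, -4], [0, 0, 0]], [[0, 0, -2], [0, 0, 0]], [[0, 0, 0], [0, 0, -8]], [[0, 0, 0], [0, 0, -9]], [[0, 0, 0], [0, 0, -9]], [[0, 0, 0], [0, 0, -9.6]], [[0, 0, 0], [0, 0, 0]], [[0, 0, 0], [0, 0, 0]]]'

```text
clock: 5.58
tool_pos: [0.4623, -0.014, 0.1913]
eef_rot: [1.0, 0.026, -0.006, -0.0]
contact_force: [-0.7, 0.3, -4.7]
opening: 0.496
finger_force: 30.0
```

```bash
python3 - <<'E'
from h import *
goal([.546,.205,.16],93.1)
E
```

```text
t 5.575 pos [ 0.4623 -0.014   0.1913] z [-1.220e-02  5.000e-04 -9.999e-01] q [-0.12  0.61  0.08  2.11 -0.11  0.44 -1.47] open 0.496459016394851 ff 29.968282546615228
turn -0.14 shift cm [  9.54 -21.42   3.13]
```

step_arm --steps '[[[1.7, -3.6, 0], [0, 0, 0]], [[1.7, -3.6, 0], [0, 0, 0]], [[1.7, -3.6, 0], [0, 0, 0]], [[1.7, -3.6, 0], [0, 0, 0]], [[1.7, -3.6, 0], [0, 0, 0]], [[1.6, -3.4, 0], [0, 0, 0]], [[0, 0, 0], [0, 0, 0]], [[0, 0, 0], [0, 0, 0]]]'

```text
clock: 6.58
tool_pos: [0.551, 0.2041, 0.19]
eef_rot: [1.0, 0.027, -0.007, 0.0]
contact_force: [-0.1, -0.8, -4.1]
opening: 0.498
finger_force: 30.0
```

```bash
python3 - <<'E'
from h import *
goal([.552,.205,.0536],93.1)
snap('wrist','w2'); s=snap('top','t2')
im=cv2.imread('pics/t2.png')[180:320,210:350]; b=cv2.imread('pics/w2.png')
W=np.hstack([cv2.resize(im,(400,400),interpolation=cv2.INTER_CUBIC),cv2.resize(b,(400,300)) if 0 else np.vstack([cv2.resize(b,(400,300)),np.zeros((100,400,3),np.uint8)])])
cv2.imwrite('pics/c2.png',W)
print(pix(s,[.5813,.207,.022]))
E
```

```text
t 6.575 pos [0.551  0.2041 0.19  ] z [-0.0133 -0.0013 -0.9999] q [-0.52  0.74  0.15  1.75 -0.17  0.68 -1.79] open 0.49778734145410897 ff 29.96821464272216
turn -0.06 shift cm [ 0.11 -0.08 13.64]
[278.75838443 230.35043991]
```

View pics/c2.png

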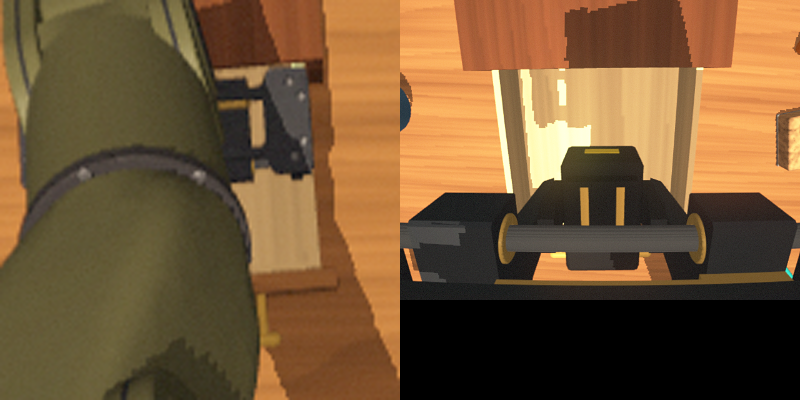

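The held pack is centred over the drawer opening: side walls at about (505,180) and (695,180) in the wrist crop, pack at (600,210). I lower it.

step_arm --steps '[[[0.1, 0, 4], [0, 0.7, 0]], [[0, 0, 4], [0, 0, 0]], [[0, 0, 2.5], [0, 0, 0]], [[0, 0, 1.5], [0, 0, 0]], [[0, 0, 1], [0, 0, 0]], [[0, 0, 0], [0, 0, 0]], [[0, 0, 0], [0, 0, 0]]]'

```text
clock: 7.55
tool_pos: [0.553, 0.2052, 0.0614]
eef_rot: [1.0, 0.027, 0.001, -0.001]
contact_force: [-0.1, -0.2, -4.2]
opening: 0.494
finger_force: 30.0
```

```bash
python3 - <<'E'
from h import *
goal([.552,.205,.0536],93.1)
E
```

```text
t 7.55 pos [0.553  0.2052 0.0614] z [ 0.0021  0.0015 -1.    ] q [-0.49  0.93  0.1   1.81 -0.2   0.41 -1.76] open 0.49447511440586994 ff 29.96831329772249
turn -0.01 shift cm [-0.1   0.01  0.78]
```

step_arm --steps '[[[0, 0, 0.4], [0, 0, 0]], [[0, 0, 0.3], [0, 0, 0]], [[0, 0, 0], [0, 0, 0]], [[0, 0, 0], [0, 0, 0]]]'

```text
clock: 8.05
tool_pos: [0.5527, 0.2052, 0.0539]
eef_rot: [1.0, 0.027, 0.001, -0.001]
contact_force: [1.0, -0.5, 0.5]
opening: 0.495
finger_force: 30.0
```

step_arm --steps '[[[0, 0, 0], [0, 0, 0]], [[0, 0, 0], [0, 0, 0]], [[0, 0, 0], [0, 0, 0]], [[0, 0, 0], [0, 0, 0]], [[0, 0, 0], [0, 0, 0]], [[0, 0, 0], [0, 0, 0]]]' --claw 1

```text
clock: 8.8
tool_pos: [0.5523, 0.2051, 0.0536]
eef_rot: [1.0, 0.027, 0.0, -0.0]
contact_force: [0.0, 0.4, -0.3]
opening: 1.003
finger_force: 0.0
```

step_arm --steps '[[[0, 0, -2], [0, 0, 0]], [[0, 0, -4], [0, 0, 0]], [[0, 0, -5], [0, 0, 0]], [[0, 0, -5], [0, 0, 0]], [[-4, 0, 0], [0, 0, 0]], [[-5, 0, 0], [0, 0, 0]], [[0, 0, 0], [0, 0, 0]]]'

```text
clock: 9.68
tool_pos: [0.4579, 0.1995, 0.2146]
eef_rot: [1.0, 0.028, -0.002, -0.0]
contact_force: [0.5, -0.2, -0.4]
opening: 0.997
finger_force: 0.0
```

```bash
python3 - <<'E'
from h import *
goal([.36,.196,.065],93.1)
s=snap('wrist','w3')
print(pix(s,[.418,.198,.066]))
E
```

```text
t 9.675 pos [0.4579 0.1995 0.2146] z [-3.9e-03  3.0e-04 -1.0e+00] q [-0.6   0.6   0.16  1.99 -0.18  0.56 -1.83] open 0.9968840611641587 ff 0.0
turn 0.11 shift cm [-9.79 -0.18 14.96]
[322.66153841 279.44841261]
```

View pics/w3.png

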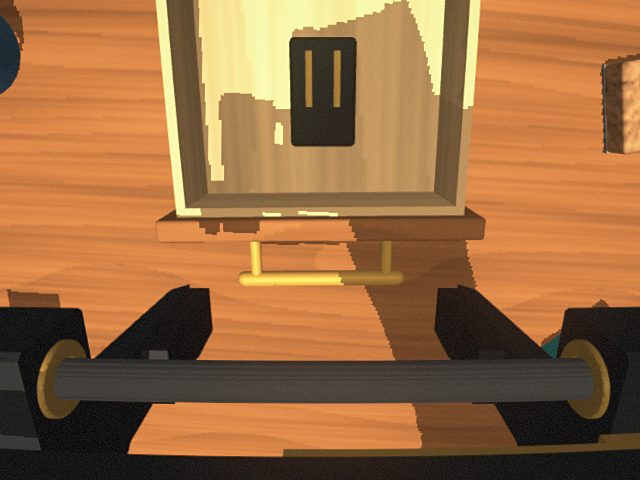

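The wrist view shows the pack lying in the drawer at (323,92) and the handle bar at (321,279), where predicted. Now I close the fingers, go down in front of the bar, and push.

step_arm --steps '[[[-3.4, -0.1, 0], [0, 0, 0]], [[-3.4, -0.1, 0], [0, 0, 0]], [[0, 0, 4], [0, 0, 0]], [[0, 0, 4], [0, 0, 0]], [[0, 0, 3.5], [0, 0, 0]], [[0, 0, 2.2], [0, 0, 0]], [[0, 0, 1], [0, 0, 0]], [[0, 0, 0], [0, 0, 0]], [[0, 0, 0], [0, 0, 0]]]' --claw -1

```text
clock: 10.85
tool_pos: [0.3953, 0.1988, 0.0672]
eef_rot: [1.0, 0.027, 0.001, -0.001]
contact_force: [-0.2, -0.5, 0.4]
opening: 0.008
finger_force: 0.0
```

```bash
python3 - <<'E'
from h import *
goal([.39,.197,.067],93.1)
E
```

```text
t 10.85 pos [0.3953 0.1988 0.0672] z [ 0.0025  0.0018 -1.    ] q [-0.58  0.85  0.01  2.25 -0.26  0.04 -1.83] open 0.008243484704107925 ff 0.0
turn -0.01 shift cm [-0.54  0.15  0.02]
```

step_arm --steps '[[[1, 0, 0], [0, 0, 0]], [[1.2, 0, 0], [0, 0, 0]], [[1.2, 0, 0], [0, 0, 0]], [[1.2, 0, 0], [0, 0, 0]], [[1.2, 0, 0], [0, 0, 0]], [[1.2, 0, 0], [0, 0, 0]], [[1.2, 0, 0], [0, 0, 0]], [[1.2, 0, 0], [0, 0, 0]], [[1.2, 0, 0], [0, 0, 0]], [[1.2, 0, 0], [0, 0, 0]], [[1, 0, 0], [0, 0, 0]], [[0, 0, 0], [0, 0, 0]]]'

```text
clock: 12.35
tool_pos: [0.5238, 0.2051, 0.0666]
eef_rot: [1.0, 0.027, 0.001, -0.0]
contact_force: [-0.1, -0.9, 0.6]
opening: 0.002
finger_force: 0.0
```

step_arm --steps '[[[0.6, 0, 0], [0, 0, 0]], [[0.6, 0, 0], [0, 0, 0]], [[0.5, 0, 0], [0, 0, 0]], [[0.3, 0, 0], [0, 0, 0]], [[0, 0, 0], [0, 0, 0]]]'

```text
clock: 12.98
tool_pos: [0.5429, 0.2066, 0.0666]
eef_rot: [1.0, 0.027, 0.001, -0.001]
contact_force: [-0.2, 0.3, 0.7]
opening: 0.0
finger_force: 0.0
```

step_arm --steps '[[[0.4, 0, 0], [0, 0, 0]], [[0.3, 0, 0], [0, 0, 0]], [[0.3, 0, 0], [0, 0, 0]], [[0, 0, 0], [0, 0, 0]]]'

```text
clock: 13.48
tool_pos: [0.5529, 0.2071, 0.0666]
eef_rot: [1.0, 0.027, 0.001, -0.001]
contact_force: [0.3, -0.7, 1.6]
opening: 0.005
finger_force: 0.0
```

```bash
python3 - <<'E'
from h import *
snap('side','s4');snap('wrist','w4')
b=cv2.imread('pics/w4.png');a=cv2.imread('pics/s4.png')[130:330,220:440]
cv2.imwrite('pics/c4.png',np.hstack([cv2.resize(b,(400,300)),cv2.resize(a,(330,300),interpolation=cv2.INTER_CUBIC)]))
E
```

```text
(no output)
```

View pics/c4.png

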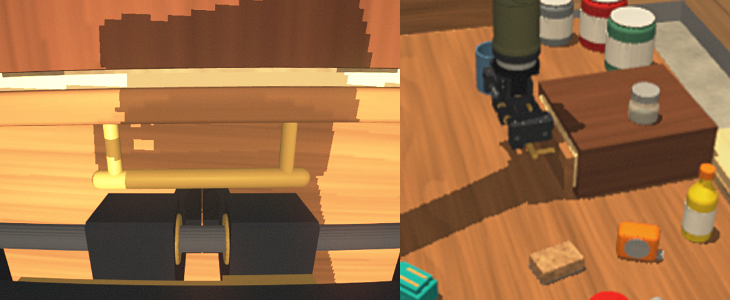

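The drawer is nearly shut. In the wrist crop a thin light gap remains at about (200,78), and in the side crop at about (560,150). The fingers are against the bar, so I keep pushing gently until the force rises.

step_arm --steps '[[[0.4, 0, 0], [0, 0, 0]], [[0.3, 0, 0], [0, 0, 0]], [[0.3, 0, 0], [0, 0, 0]], [[0, 0, 0], [0, 0, 0]]]'

```text
clock: 14.08
tool_pos: [0.5608, 0.2075, 0.0664]
eef_rot: [1.0, 0.027, -0.001, -0.0]
contact_force: [-4.6, -0.7, 2.8]
opening: 0.008
finger_force: 2.3
```

step_arm --steps '[[[0.3, 0, 0], [0, 0, 0]], [[0.2, 0, 0], [0, 0, 0]], [[0, 0, 0], [0, 0, 0]]]'

```text
clock: 14.45
tool_pos: [0.5611, 0.2075, 0.0662]
eef_rot: [1.0, 0.028, -0.006, 0.0]
contact_force: [-13.9, 0.1, 11.1]
opening: 0.002
finger_force: 6.9
```

Force rose to 14 N with the TCP stopped at x = 0.561, so the drawer is shut. I back off and rise.

step_arm --steps '[[[-2, 0, 0], [0, 0, 0]], [[-2, 0, 0], [0, 0, 0]], [[0, 0, -4], [0, 0, 0]], [[0, 0, -5], [0, 0, 0]], [[0, 0, -5], [0, 0, 0]], [[0, 0, -5], [0, 0, 0]], [[0, 0, -1], [0, 0, 0]], [[0, 0, 0], [0, 0, 0]]]' --claw 1

```text
clock: 15.45
tool_pos: [0.5278, 0.2056, 0.2669]
eef_rot: [1.0, 0.027, 0.001, -0.001]
contact_force: [0.1, -0.6, -0.6]
opening: 0.89
finger_force: 0.0
```

```bash
python3 - <<'E'
from h import *
goal([.5405,-.306,.265],93.1)
E
```

```text
t 15.45 pos [0.5278 0.2056 0.2669] z [ 0.0026  0.0016 -1.    ] q [-0.56  0.6   0.18  1.75 -0.15  0.8  -1.82] open 0.8902938565309735 ff 0.0
turn -0.01 shift cm [-1.5  51.15  0.19]
```

step_arm --steps '[[[-0.1, 4.3, 0], [0, 0, 0]], [[-0.1, 4.3, 0], [0, 0, 0]], [[-0.1, 4.3, 0], [0, 0, 0]], [[-0.1, 4.3, 0], [0, 0, 0]], [[-0.1, 4.3, 0], [0, 0, 0]], [[-0.1, 4.3, 0], [0, 0, 0]], [[-0.1, 4.3, 0], [0, 0, 0]], [[-0.1, 4.3, 0], [0, 0, 0]], [[-0.1, 4.3, 0], [0, 0, 0]], [[-0.2, 4.2, 0], [0, 0, 0]], [[-0.2, 4.2, 0], [0, 0, 0]], [[-0.2, 4, 0], [0, 0, 0]]]'

```text
clock: 16.95
tool_pos: [0.5389, -0.3067, 0.2636]
eef_rot: [1.0, 0.027, -0.001, -0.001]
contact_force: [0.2, 0.4, -0.1]
opening: 1.002
finger_force: 0.0
```

step_arm --steps '[[[0, 0, 0], [0, 0, 0]], [[0, 0, 0], [0, 0, 0]]]'

```text
clock: 17.2
tool_pos: [0.5394, -0.3044, 0.2642]
eef_rot: [1.0, 0.027, -0.001, -0.002]
contact_force: [0.6, 0.9, -1.2]
opening: 1.0
finger_force: 0.0
```

```bash
python3 - <<'E'
from h import *
goal([.5405,-.306,.181],93.1)
s=snap('wrist','w5'); print(pix(s,[.5405,-.306,.194]))
b=s['img'].astype(int)
for x in (.5405,): pass
m=((b[...,0]>130)&(b[...,1]<60)&(b[...,2]<60)).astype(np.uint8)
n,l,stt,ce=cv2.connectedComponentsWithStats(m)
print([(stt[i],ce[i]) for i in range(1,n) if stt[i,4]>300])
# projected top circle extents
c=np.array([pix(s,[.5405+.025*np.cos(a),-.306+.025*np.sin(a),.194]) for a in np.linspace(0,6.28,60)]);print(c.min(0),c.max(0))
E
```

```text
t 17.2 pos [ 0.5394 -0.3044  0.2642] z [-0.0019  0.0033 -1.    ] q [ 0.37  0.68  0.12  1.58 -0.1   0.89 -0.99] open 0.9999923544704972 ff 0.0
turn 0.03 shift cm [0.1  0.16 8.32]
[327.46849745 263.20748102]
[(array([ 279,  206,   97,  117, 5638], dtype=int32), array([322.53990777, 256.01081944]))]
[278.31330877 215.29343809] [376.64830029 307.98837109]
```

View pics/w5.png

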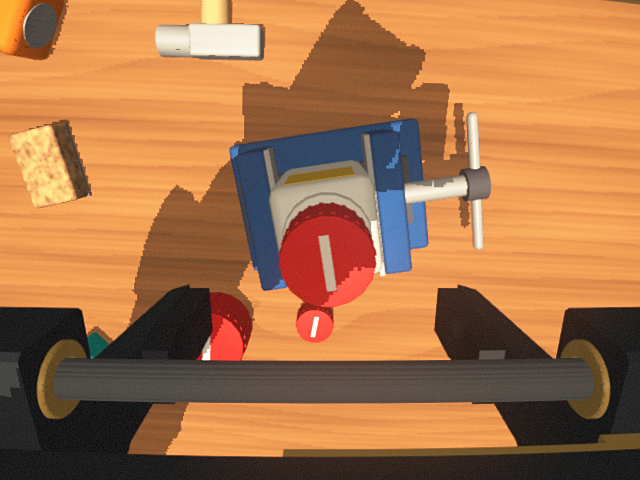

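The wrist view shows the cap's white bar centred at (328,263), against a prediction of (327,263). The measured cap centre holds, and both fingers straddle it, so I descend and grip.

step_arm --steps '[[[0.1, 0.15, 2], [0, 0, 0]], [[0, 0, 3], [0, 0, 0]], [[0, 0, 2], [0, 0, 0]], [[0, 0, 1.3], [0, 0, 0]], [[0, 0, 0], [0, 0, 0]], [[0, 0, 0], [0, 0, 0]]]'

```text
clock: 18.0
tool_pos: [0.5415, -0.3069, 0.1838]
eef_rot: [1.0, 0.027, 0.001, -0.0]
contact_force: [-0.3, 0.4, 0.2]
opening: 0.997
finger_force: 0.0
```

step_arm --steps '[[[0, 0, 0], [0, 0, 0]], [[0, 0, 0], [0, 0, 0]], [[0, 0, 0], [0, 0, 0]], [[0, 0, 0], [0, 0, 0]], [[0, 0, 0], [0, 0, 0]], [[0, 0, 0], [0, 0, 0]]]' --claw -1 --grip_force 50

```text
clock: 18.75
tool_pos: [0.5409, -0.3065, 0.1831]
eef_rot: [1.0, 0.027, 0.0, -0.001]
contact_force: [-0.0, 1.0, 1.8]
opening: 0.556
finger_force: 50.0
```

step_arm --steps '[[[0, 0, 0.3], [0, 0, 0]], [[0, 0, 0.3], [0, 0, 0]], [[0, 0, 0.3], [0, 0, 0]], [[0, 0, 0.2], [0, 0, 0]], [[0, 0, 0], [0, 0, 0]], [[0, 0, 0], [0, 0, 0]]]'

```text
clock: 19.5
tool_pos: [0.541, -0.3065, 0.1759]
eef_rot: [1.0, 0.027, 0.001, -0.001]
contact_force: [-7.6, 6.8, 26.8]
opening: 0.557
finger_force: 50.0
```

step_arm --steps '[[[0, 0, -0.2], [0, 0, 0]], [[0, 0, 0], [0, 0, -4]], [[0, 0, 0], [0, 0, -5]], [[0, 0, 0], [0, 0, -5]], [[0, 0, 0], [0, 0, -5]], [[0, 0, 0], [0, 0, -5]], [[0, 0, 0], [0, 0, -5]], [[0, 0, 0], [0, 0, -5]], [[0, 0, 0], [0, 0, 0]]]'

```text
clock: 20.62
tool_pos: [0.5417, -0.3067, 0.176]
eef_rot: [0.948, 0.319, 0.002, 0.0]
contact_force: [-3.3, 2.8, 13.4]
opening: 0.556
finger_force: 50.0
```

```bash
python3 - <<'E'
from h import *
goal([.5405,-.306,.181],93.1)
st=sensors.get_state();print(st['contact_force'],st['moment'])
E
```

```text
t 20.625 pos [ 0.5417 -0.3067  0.176 ] z [ 2.9e-03  9.0e-04 -1.0e+00] q [ 0.48  0.78 -0.07  1.65  0.07  0.71 -0.55] open 0.5556932550849141 ff 50.00480931659695
turn 34.06 shift cm [-0.12 -0.07 -0.5 ]
[-3.33233203  2.84198596 13.43360489] [0.75766424 0.53519205 0.060837  ]
```

step_arm --steps '[[[0, 0, 0], [0, 0, -5]], [[0, 0, 0], [0, 0, -6]], [[0, 0, 0], [0, 0, -6]], [[0, 0, 0], [0, 0, -6]], [[0, 0, 0], [0, 0, -6]], [[0, 0, 0], [0, 0, -6]], [[0, 0, 0], [0, 0, -6]], [[0, 0, 0], [0, 0, -6]], [[0, 0, 0], [0, 0, -6]], [[0, 0, 0], [0, 0, 0]]]'

```text
clock: 21.88
tool_pos: [0.5413, -0.306, 0.176]
eef_rot: [0.706, 0.708, 0.001, 0.0]
contact_force: [-3.4, 4.1, 15.3]
opening: 0.557
finger_force: 50.0
```

```bash
python3 - <<'E'
from h import *
goal([.5405,-.306,.181],93.1)
st=sensors.get_state();print(st['contact_force'],st['moment'])
snap('wrist','w6'); s=snap('side','s6')
b=cv2.imread('pics/w6.png');a=cv2.imread('pics/s6.png')[280:430,280:440]
cv2.imwrite('pics/c6.png',np.hstack([cv2.resize(b,(400,300)),cv2.resize(a,(320,300),interpolation=cv2.INTER_CUBIC)]))
E
```

```text
t 21.875 pos [ 0.5413 -0.306   0.176 ] z [ 0.0017  0.0016 -1.    ] q [ 0.63  0.8  -0.33  1.65  0.35  0.75  0.13] open 0.5566049007336161 ff 50.00389112276025
turn 87.07 shift cm [-0.08 -0.01 -0.5 ]
[-3.35172118  4.08717564 15.26630572] [0.87644668 0.85144602 0.01331368]
```

View pics/c6.png

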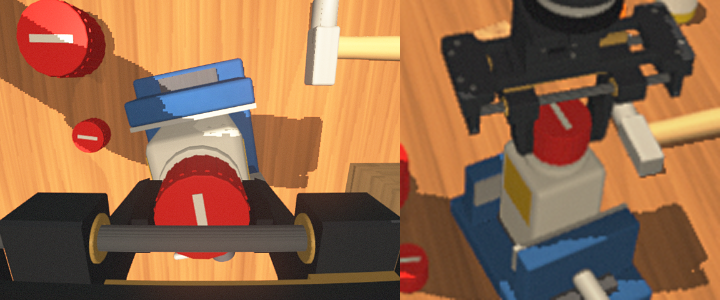

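In the wrist crop the bar at (200,208) still has the same angle to the gripper as before the twist. The side crop shows it turned on the bottle, so the cap has turned about 87° with the hand. Lifting.

step_arm --steps '[[[0, 0, -0.5], [0, 0, 0]], [[0, 0, -0.7], [0, 0, 0]], [[0, 0, -1.2], [0, 0, 0]], [[0, 0, -1.8], [0, 0, 0]], [[0, 0, -2], [0, 0, 0]], [[0, 0, -2], [0, 0, 0]], [[0, 0, -1.5], [0, 0, 0]], [[0, 0, -0.7], [0, 0, 0]], [[0, 0, 0], [0, 0, 0]], [[0, 0, 0], [0, 0, 0]], [[0, 0, 0], [0, 0, 0]], [[0, 0, 0], [0, 0, 0]]]'

```text
clock: 23.48
tool_pos: [0.5407, -0.3069, 0.2776]
eef_rot: [0.706, 0.708, 0.0, -0.001]
contact_force: [0.3, 0.0, -0.1]
opening: 0.553
finger_force: 50.0
```

```bash
python3 - <<'E'
from h import *
goal([.5405,-.306,.283],93.1)
st=sensors.get_state();print(st['contact_force'],np.abs(st['qd']).max())
s=snap('side','s7');t=snap('top','t7')
a=s['img'][130:430,200:450,::-1];b=t['img'][60:320,200:560,::-1]
cv2.imwrite('pics/c7.png',np.hstack([cv2.resize(a,(350,420)),cv2.resize(b,(450,420))]))
E
```

```text
t 23.475 pos [ 0.5407 -0.3069  0.2776] z [-2.0e-04  1.3e-03 -1.0e+00] q [ 0.65  0.68 -0.38  1.55  0.28  0.97  0.19] open 0.5534644416152089 ff 50.002939190890174
turn 87.01 shift cm [-0.02 -0.09 -0.54]
[ 0.31942027  0.01368841 -0.05446583] 0.002663206828307634
```

View pics/c7.png

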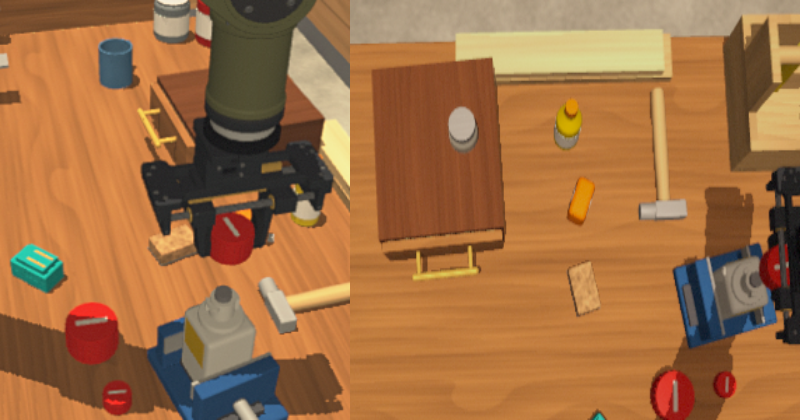

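The side view shows the cap held level at (231,240), above the bare neck at (223,295). The top view shows the drawer flush shut, with its front at (443,240), and the bystanders in place. I hand it in.

```bash
python3 -c "
from h import *
print(finish_job())"
```

```text
the job is handed in; nothing more can be done
None
```

The job is handed in (the hand-in gave no verdict): the battery pack is in the shut drawer, and the cap is off and held level about 9.5 cm above where it sat, with everything else on the bench left in place.

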